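# Balance a light bar on its dome stand

### The arm

A 7-joint arm with a two-finger parallel gripper is mounted at the origin on the work surface. World frame = base frame: x ahead of the robot, y to its left, z up, the work surface at z = 0. Lengths are in m, angles in rad, forces in N, time in s.
With the tool pointing down it reaches from about 0.425 to 0.925 m from the base axis. Payload 6.8 kg.
Tool frame: the origin (TCP) lies midway between the tips of the shut fingers; the grasp point (between the pads) lies 19 mm behind it; x points along the fingers, y is the direction in which the jaws open and shut, and the axes are right-handed (so a half turn about x gives the same grasp; the last joint's range is limited). The gripper opens to 85 mm and grips with 20 to 120 N. Pads are 22 mm wide; open, the fingers measure 114 mm over their backs; the gripper's body (76 mm by 85 mm) begins 54 mm behind the grasp point. The pads swing forward as they close: fully open they stand 13 mm farther back than shut.
Start: joints at [-0.108, 0.477, 0.022, 1.555, -0.011, 1.109, -0.083], TCP at [0.675, 0, 0.196] pointing down, gripper open.
Joint ranges: [-2.96, 2.96], [-0.34, 2.1], [-1.41, 1.46], [0.24, 2.44], [-1.37, 4.51], [0.17, 1.92], [-2.96, 2.96]. Speed limits (rad/s): [2.39, 2.39, 3.14, 3.14, 3.14, 3.14, 3.14].

### API

Orientations are given as a rotation vector (axis times angle).
In Python, from bench import r, viewer, nets gives the robot as it stands.
- The arm moves only by the shell command python3 -m pendant 'ROWS' [FORCE]. ROWS is JSON, one flat list of numbers, 5 for each row, row after row: the finger opening in mm, from 0 to 85.4, then the shift along the tool's x, y, z in mm, then the turn about the tool's x in rad. A call has 1 to 20 rows; each row shifts and turns the commanded pose from where the row before left it, along the tool's axes as they then stand; what a row does not reach is not made up. A row lasts 1/8 s, in which the tool goes at most 62.5 mm and 10.7 degrees, less where a joint would pass 70% of its speed; a pose out of reach is approached as far as the arm can. A call with a gripper value outside its range is refused whole. The fingers move at their own pace and stop on an object; FORCE is the grip in N (left out, the last holds). Time passes only in rows, so rows that do not move let the fingers close. It gives the time, the measured TCP pose, the force and the opening at its end, in the units of the state.
- r.get_obs(): the state, without advancing time (a new reading comes with each control period).
- viewer.grab_frame(name): name is "scene" or "side" or "wrist"; returns (picture, depth): 480x640x3 uint8, red, green, blue; 480x640 float32, m along the optical axis (not along the pixel's ray), 0 where there is no reading.
- viewer.calibration(name): a dict with "mtx" (3x3 intrinsics, pixels), "world_to_cam" (4x4, takes a point from world to camera coordinates). Camera axes: x right, y up, looking along -z (the intrinsics and any distortion apply to the point x, -y, -z); pixel columns grow to the right and rows downward; lengths in m; the calibration is good to about 2 mm. A picture is of the moment at which its call begins: read the wrist's pose just before it. calibration takes no time and is no camera call; for the wrist camera it gives the pose at the moment of the call.
- r.hand_in(): hands the job in, once; it reports no verdict.
Trained networks look in the newest picture that a camera, given by its name, has taken for a name from the list of things; names that differ only in an ending like _2 or _b are one class to them, and where a whole thing is asked for, a point or a joint stands for the part that bears it (a point fixed in the world has none). Each returns a list of dicts, best first, with "score" (0 to 1); they miss things now and then, are a little off and sometimes report something else, mostly with a low value. They report only what shows in the picture. A call takes as long as a camera call. They do not tell look-alikes from the thing itself.
- nets.look_for(name, camera): "location" ([x, y, z] in m, in world coordinates, good to about 4 mm: the middle of the surface that is visible of it).
- nets.silhouettes(name, camera): "mask" (480x640 bool, what is visible of it).
The state is a dict: "clock": time; "joints": joint angles; "qvel": joint speeds; "tau": joint torques, N m; "tcp_pos": TCP position; "orientation": TCP orientation; "contact_force": force on the tool from outside, world axes, zero at the start; "moment": the same for the moment, N m; "grip_width": finger opening in m.
Only numpy, scipy, OpenCV 4.12 (cv2) and the standard library are available. Lean on these libraries where they do the work, as an engineer would, in place of code of your own. Each camera call takes 0.05 s, during which the arm holds its last target. There are 200 camera calls.

### The job

Take the light bar off its sloping charging cradle and set it on top of the black dome stand so that it balances there by itself, level to within about 5 degrees and still, with nothing else touching it. Let it touch the dome while you still hold it (do not drop it on), never let it fall to the desk, and leave the plant, mug and notebook where they are. Its balance point is hidden: one end cap is heavier than the other, so feel it out.

Things in the scene. Friction and masses are not known exactly. Their poses are not given: they have to be found in the camera images.
- lightbar_center (a point): Geometric centre of the light bar: a rigid straight bar 220 long (x), 28 wide (y), 22 high (z), aluminium, warm-white strip on top (+z), thin black line round its middle, orange cap at its +x end, grey at -x (caps 40 long, same section). Weight 0.2 to 0.36 kg. The caps' weights differ: the centre of mass lies up to 24 mm from here along x, towards either end, by a hidden amount.
- lightbar: The same bar, same axes; origin at the middle of its flat underside, 11 below its centre; z is vertical when it lies level. At the start it lies on the cradle, sloping 26 degrees, orange end up, grey end against the lip. Its sides are free for a grasp except over the lowest 30 mm.
- cradle: White charging cradle fixed on the desk. Origin: centre of the underside of its foot (190 x 100 x 8). A rail 18 wide (narrower than the bar, so fingers can straddle the bar) slopes at 26 degrees (0.45 rad), rising along +x, which points roughly to the robot; lip and cheeks at its low end hold the bar's end. The middle of the bar's underside lies 75 above this origin.
- dome: Dome stand fixed on the desk: black silicone half ball of radius 60 on an aluminium disc (136 diameter, 6 thick). Origin: centre of the disc's underside. Grippy, with slight rolling resistance. A bar set down with its centre of mass off the contact point rocks to a slope of about 1.2 degrees per mm of error, and slides off if far out.
- dome_top (a point): Topmost point of the dome, 66 above the desk. The bar rests here, at its balance point; any heading will do.
- plant: Bystander: small plant in a black pot, 76 diameter at the rim, 60 high, leaves to about 130. Origin: centre of its underside. Do not disturb.
- mug: Bystander: blue mug, 76 diameter, 85 high, handle on its +y side. Origin: centre of its underside. Do not disturb.
- notebook: Bystander: black notebook 150 x 210 x 16, lying flat, with a pen on it. Origin: centre of its underside. Do not disturb.
There are look-alikes about, which are no part of the job. Of the things that look like the lightbar, the smaller one is meant.

How it is judged:
On the way, in this order (a step that is already met when the one before it is completed fails the run):
1. the light bar is lifted off the cradle (contact force between lightbar and cradle below 0.01 N and distance between lightbar_center and cradle above 0.14 m and contact force between the fingers and lightbar above 1 N), for 0.2 s.
2. the light bar touches the dome while it is still held (contact force between lightbar and dome above 0.2 N and contact force between the fingers and lightbar above 1 N), for 0.1 s.
At the end, for the whole second after the job is handed in: The light bar rests on the dome alone, its centre within 45 mm of the dome's top point and above it, its z axis within 0.12 rad (6.9 degrees) of vertical (right way up), at rest (below 0.03 m/s and 0.3 rad/s), and plant, mug and notebook within 20 mm of where they were (contact force between lightbar and dome above 0.5 N and angle between lightbar's own z axis and vertical below 0.12 rad and distance between lightbar_center and dome_top below 0.045 m and z of lightbar_center in the frame of dome_top above 0.004 m and linear speed of lightbar below 0.03 m/s and angular speed of lightbar below 0.3 rad/s and contact force between lightbar and cradle below 0.01 N and distance of each of plant, mug, notebook from where it was at the start of the episode below 0.02 m); the robot touches nothing.
It fails at once if the light bar falls to the desk (its centre comes below 40 mm) (height (world z) of lightbar_center below 0.04 m).
It fails at once if the plant is pushed more than 20 mm or tipped (distance of plant from where it was at the start of the episode above 0.02 m or angle between plant's own z axis and vertical above 0.3 rad).
It fails at once if the mug is pushed more than 20 mm or tipped (distance of mug from where it was at the start of the episode above 0.02 m or angle between mug's own z axis and vertical above 0.3 rad).
It fails at once if the notebook is pushed more than 20 mm or tipped (distance of notebook from where it was at the start of the episode above 0.02 m or angle between notebook's own z axis and vertical above 0.3 rad).
It also fails if it takes over 58 s, if anything falls off the work surface, if the arm or the gripper's body presses on something with over 40 N, if the wrist force passes 120 N, or if a joint passes its speed limit or range.

## Working session

There is one attempt and no reset: what is moved stays moved. The work goes in short steps, Python scripts to look and compute and a shell command to move; the robot and the scene stay as the last step left them, time stands still between calls to the robot, and variables do not carry over. Pictures are saved under pics/ and viewed, about 8 in all and at most 12, crops included, and the job is handed in when it is done.

```bash
ls; mkdir -p pics
python3 - <<'E'
from bench import r, viewer, nets
import cv2,numpy as np
o=r.get_obs();print({k:np.round(v,3) for k,v in o.items()})
ims=[]
for c in ["scene","side"]:
    p,d=viewer.grab_frame(c);ims.append(p)
    cv2.imwrite(f"pics/{c}0.png",p[:,:,::-1])
    for n in ["lightbar","cradle","dome"]:
        print(c,n,[(np.round(x["location"],3).tolist(),round(x["score"],2)) for x in nets.look_for(n,c)])
E
```

```text
pics
{'clock': np.float64(0.0), 'joints': array([-0.108,  0.478,  0.022,  1.556, -0.012,  1.109, -0.083]), 'qvel': array([ 0.001, -0.   ,  0.001,  0.   , -0.001,  0.   , -0.   ]), 'tau': array([-1.0000e-03, -5.9644e+01,  1.6080e+00, -2.8119e+01,  1.2000e-02,
        9.0000e-03,  0.0000e+00]), 'tcp_pos': array([ 0.674, -0.   ,  0.195]), 'orientation': array([ 1.208,  1.21 , -1.211]), 'contact_force': array([0.256, 1.27 , 0.783]), 'moment': array([ 0.02 , -0.017,  0.024]), 'grip_width': np.float64(0.085)}
scene lightbar [([0.573, 0.242, 0.093], 0.85), ([0.233, 0.283, 0.033], 0.7)]
scene cradle [([0.568, 0.235, 0.009], 0.96)]
scene dome [([0.515, -0.191, 0.042], 0.89)]
side lightbar [([0.548, 0.231, 0.093], 0.98), ([0.224, 0.252, 0.026], 0.79)]
side cradle [([0.554, 0.238, 0.01], 0.66)]
side dome [([0.482, -0.236, 0.035], 0.56)]
```

View pics/scene0.png

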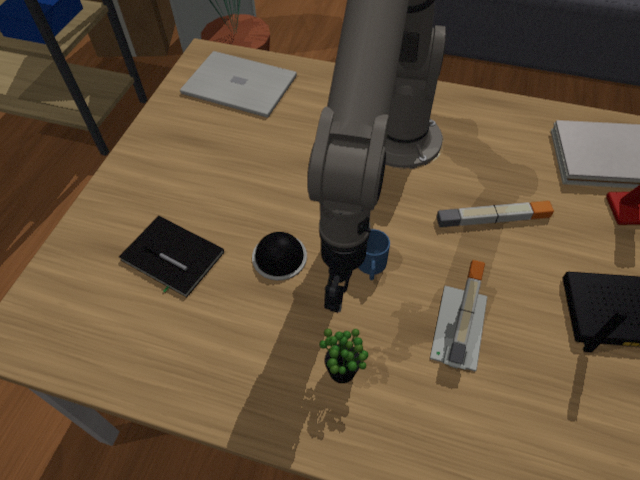

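View pics/side0.png

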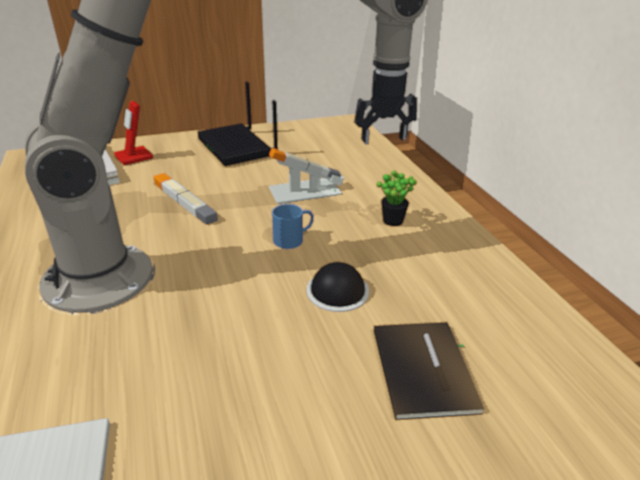

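Both views show the target bar on the white cradle (scene px 465,310; orange cap at 477,270 toward the robot). The dome is at scene (280,253), the mug at (375,250), the plant at (343,355) and the notebook at (172,257). The bar lying at (495,214) is the look-alike. Next I fit the bar box and the dome sphere to the depth.

```bash
cat > h.py <<'E'
from bench import r, viewer, nets
import cv2,numpy as np
from scipy.optimize import least_squares
from scipy.spatial.transform import Rotation as R
def cloud(c,m,d):
    k=viewer.calibration(c);K=np.array(k["mtx"]);T=np.linalg.inv(np.array(k["world_to_cam"]))
    m=cv2.erode(m.astype(np.uint8),np.ones((3,3)))>0
    v,u=np.nonzero(m&(d>0));z=d[v,u]
    P=np.c_[(u-K[0,2])/K[0,0]*z,-(v-K[1,2])/K[1,1]*z,-z,np.ones_like(z)]
    return (P@T.T)[:,:3]
def seen(name,c,near=None):
    p,d=viewer.grab_frame(c)
    out=[cloud(c,x["mask"],d) for x in nets.silhouettes(name,c)]
    out=[o for o in out if len(o)>30]
    if near is not None: out.sort(key=lambda o:np.linalg.norm(np.median(o,0)[:2]-near))
    return out[0] if out else np.zeros((0,3))
def fitbox(P,x0):
    # x0: cx,cy,cz,yaw(of +x),slope(+x up)
    h=np.array([.11,.014,.011])
    def f(q):
        M=R.from_euler("ZY",[q[3],-q[4]]);L=M.inv().apply(P-q[:3]);a=abs(L)-h
        return np.linalg.norm(np.maximum(a,0),axis=1)+np.minimum(a.max(1),0)
    s=least_squares(f,x0,loss="soft_l1",f_scale=.002)
    return s.x,np.median(abs(f(s.x)))
def fitdome(P):
    s=least_squares(lambda q:np.linalg.norm(P-np.r_[q[:2],.006],axis=1)-.06,[*np.median(P,0)[:2]],loss="soft_l1",f_scale=.002)
    return s.x,np.median(abs(s.fun))
E
python3 - <<'E'
from h import *
o=r.get_obs();print(R.from_rotvec(o["orientation"]).as_matrix().round(2))
B=[];D=[]
for c in ["scene","side"]:
    P=seen("lightbar",c,[.56,.235]);B.append(P)
    print(c,len(P),fitbox(P,[.56,.235,.085,np.pi,.45]))
    P=seen("dome",c,[.5,-.2]);P=P[P[:,2]>.015];D.append(P);print(c,len(P),P[:,2].max(),fitdome(P))
print(fitbox(np.vstack(B),[.56,.235,.085,np.pi,.45]),fitdome(np.vstack(D)))
for n in["mug","plant","notebook"]: print(n,[np.round(x["location"],3).tolist() for x in nets.look_for(n,"scene")])
F=[];
for i in range(12):
    viewer.grab_frame("scene");o=r.get_obs();F.append(np.r_[o["contact_force"],o["moment"]])
print(np.mean(F,0).round(3),np.std(F,0).round(3))
E
```

```text
[[-0.  1. -0.]
 [-0. -0. -1.]
 [-1. -0.  0.]]
scene 1218 (array([0.57184091, 0.24758516, 0.0820474 , 3.13257525, 0.44934729]), np.float64(0.0012883216154048523))
scene 1548 0.06922172721069852 (array([ 0.49606855, -0.20737378]), np.float64(0.0012207612893025376))
side 470 (array([0.56251856, 0.24823758, 0.08129253, 3.13504596, 0.44928672]), np.float64(0.0014098339636554004))
side 1611 0.0652125324034164 (array([ 0.49212163, -0.20259226]), np.float64(0.001454559527839308))
(array([0.56450037, 0.24825512, 0.08546036, 3.13432818, 0.44786504]), np.float64(0.001448779222309583)) (array([ 0.49434641, -0.20484555]), np.float64(0.0018242102908199095))
mug [[0.454, 0.026, 0.047]]
plant [[0.744, 0.028, 0.116]]
notebook [[0.572, -0.456, 0.011]]
[-0.098  0.015 -0.069  0.008  0.016 -0.013] [0.439 0.298 0.515 0.032 0.024 0.024]
```

```bash
python3 -m pendant '[85,0,0,0,0.1745, 85,0,0,0,0.1745, 85,0,0,0,0.1745, 85,0,0,0,0.1745, 85,0,0,0,0.1745, 85,0,0,0,0.1745, 85,0,0,0,0.1745, 85,0,0,0,0.1745, 85,0,0,0,0.1745, 85,0,-41.3,26.7,0, 85,0,-41.3,26.7,0, 85,0,-41.3,26.7,0, 85,0,-41.3,26.7,0, 85,0,-41.3,26.7,0, 85,0,-41.3,26.7,0, 85,0,0,0,0, 85,0,0,0,0]' 100
python3 - <<'E'
from h import *
o=r.get_obs();print(R.from_rotvec(o["orientation"]).as_matrix().round(3))
P=seen("lightbar","wrist",[.56,.245]);print(len(P),np.ptp(P,0),fitbox(P,[.56,.248,.085,np.pi,.45]))
F=[]
for i in range(14):
    viewer.grab_frame("scene");o=r.get_obs();F.append(np.r_[o["contact_force"],o["moment"]])
print(np.mean(F,0).round(3),o["clock"])
E
```

```text
clock: 3.68
tcp_pos: [0.5151, 0.2472, 0.1961]
orientation: [2.222, -0.0, -2.221]
contact_force: [-0.1, -0.2, 0.1]
grip_width: 0.0848
[[ 0.001  0.    -1.   ]
 [-0.    -1.    -0.   ]
 [-1.     0.    -0.001]]
12753 [0.19500804 0.02804737 0.09563242] (array([0.56378069, 0.24700833, 0.08423256, 3.13440997, 0.44987777]), np.float64(0.000498495130616337))
[ 0.096 -0.146  0.177  0.012 -0.002 -0.003] 4.475
```

```bash
python3 -m pendant '[85,34,0,0,0, 85,34,0,0,0, 85,33,0,0,0, 85,0,0,0,0, 20,0,0,0,0, 20,0,0,0,0, 20,0,0,0,0, 20,0,0,0,0, 20,0,0,0,0, 20,0,0,0,0]' 100
```

```text
clock: 5.72
tcp_pos: [0.5147, 0.2478, 0.0949]
orientation: [2.221, 0.0, -2.221]
contact_force: [0.5, -0.5, -0.1]
grip_width: 0.0198
```

Run:
```python
from h import *
p,d=viewer.grab_frame("wrist");q,_=viewer.grab_frame("side")
cv2.imwrite("pics/w1.png",np.hstack([cv2.resize(p,(400,300)),cv2.resize(q[100:250,230:430],(400,300))])[:,:,::-1])
```

```text
(no output)
```

View pics/w1.png

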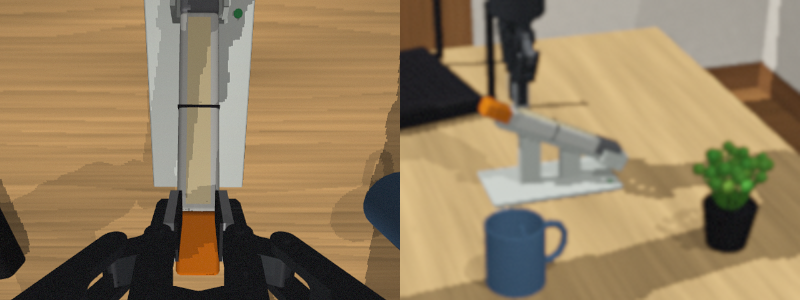

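The wrist view shows the pads on both sides of the bar, at the edge of the orange cap (px 170 to 230, 200). The 19.8 mm reading is odd for a 28 mm bar, so I command a fuller close to test the hold.

```bash
python3 -m pendant '[0,0,0,0,0, 0,0,0,0,0, 0,0,0,0,0, 0,0,0,0,0]' 100
```

```text
clock: 6.32
tcp_pos: [0.5147, 0.2478, 0.0949]
orientation: [2.221, 0.0, -2.221]
contact_force: [-0.8, 1.1, 0.1]
grip_width: 0.0001
```

Run:
```python
from h import *
o=r.get_obs();print(o["grip_width"],o["tcp_pos"])
p,d=viewer.grab_frame("wrist");q,e=viewer.grab_frame("scene")
cv2.imwrite("pics/w2.png",np.hstack([cv2.resize(p[200:,160:480],(400,350)),cv2.resize(q[220:380,390:550],(400,350))])[:,:,::-1])
for c in ["wrist","scene"]:
  P=seen("lightbar",c,[.56,.245]);print(fitbox(P,[.56,.248,.085,np.pi,.45]))
```

```text
6.916744259662435e-05 [0.51474938 0.24778709 0.09492263]
(array([0.5639738 , 0.24799194, 0.08405493, 3.14367857, 0.4520092 ]), np.float64(0.0004752683761263983))
(array([0.56167958, 0.24841003, 0.08734895, 3.13363827, 0.45401156]), np.float64(0.0013861777730416087))
```

View pics/w2.png

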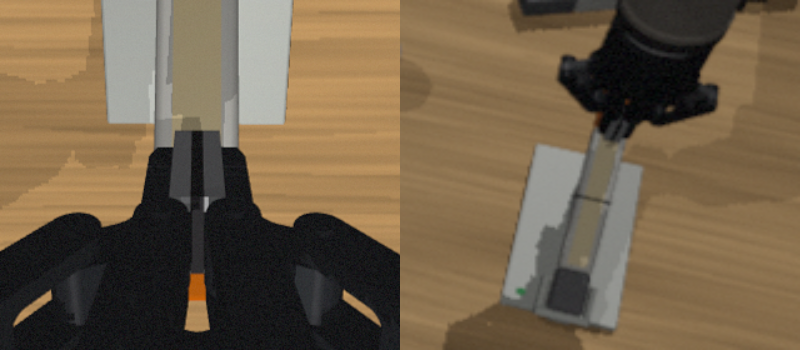

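Run:
```python
from h import *
o=r.get_obs();t=o["tcp_pos"]
p,d=viewer.grab_frame("wrist")
k=viewer.calibration("wrist");T=np.linalg.inv(np.array(k["world_to_cam"]));print("cam",T[:3,3],T[:3,2])
for v in range(280,420,10):
    m=np.zeros((480,640),np.uint8);m[v-2:v+3,306:311]=1
    P=cloud("wrist",m,d);print(v,p[v,308],np.round(np.median(P,0),4) if len(P) else None)
# scene view: dark points near the tool axis, above the bar
for c in ["scene","side"]:
    p,d=viewer.grab_frame(c);P=cloud(c,np.ones((480,640),np.uint8),d)
    m=d>0;m=(cv2.erode(np.ones((480,640),np.uint8),np.ones((3,3)))>0)&m
    C=p[m];
    s=(abs(P[:,0]-t[0])<.05)&(abs(P[:,1]-t[1])<.05)&(P[:,2]>.08)&(C.max(1)<70)
    print(c,s.sum(),np.percentile(P[s],[0,2,5,20],axis=0).round(3)[:,2])
```

```text
cam [0.59508662 0.24736269 0.2726296 ] [3.19159702e-01 7.92912648e-04 9.47700615e-01]
280 [147 134 107] [0.5253 0.251  0.1153]
290 [146 133 103] [0.5217 0.251  0.117 ]
300 [118 110  86] [0.5178 0.251  0.119 ]
310 [69 67 69] [0.5237 0.2506 0.138 ]
320 [64 65 70] [0.5239 0.2504 0.1455]
330 [71 72 73] [0.5237 0.2503 0.1518]
340 [65 67 65] [0.5239 0.2502 0.1576]
350 [66 68 67] [0.5242 0.25   0.1637]
360 [92 91 92] [0.523  0.25   0.1674]
370 [19 27 27] [0.5249 0.2498 0.1744]
380 [17  9 22] [0.5246 0.2497 0.1785]
390 [14 14 16] [0.5231 0.2497 0.181 ]
400 [23 14 24] [0.5175 0.2498 0.1777]
410 [15 14 15] [0.5143 0.2498 0.1778]
scene 7985 [0.084 0.177 0.196 0.301]
side 1354 [0.136 0.155 0.182 0.236]
```

The depth says the closed fingertips really end at z of about 0.134 to 0.136, seen by both the wrist and side cameras. The reported TCP z is 0.095, so the fingers shut above the bar. The true tips are about 39 mm higher than reported, while x and y agree. I open and descend that much further, watching the force.

```bash
python3 -m pendant '[85,0,0,0,0, 85,0,0,0,0, 85,0,0,0,0, 85,0,0,0,0, 85,10,0,0,0, 85,10,0,0,0]' 100 && python3 -m pendant '[85,10,0,0,0, 85,9,0,0,0, 85,0,0,0,0]' && python3 -m pendant '[0,0,0,0,0, 0,0,0,0,0, 0,0,0,0,0, 0,0,0,0,0, 0,0,0,0,0, 0,0,0,0,0]' 100;  python3 - <<'E'
from h import *
p,d=viewer.grab_frame("wrist");q,e=viewer.grab_frame("side")
cv2.imwrite("pics/w3.png",np.hstack([cv2.resize(p[200:,160:480],(400,350)),cv2.resize(q[60:235,230:430],(400,350))])[:,:,::-1])
E
```

```text
clock: 7.52
tcp_pos: [0.5146, 0.2477, 0.0741]
orientation: [2.221, 0.0, -2.221]
contact_force: [0.4, -0.6, 0.3]
grip_width: 0.0851
clock: 7.9
tcp_pos: [0.5141, 0.2474, 0.0549]
orientation: [2.219, -0.001, -2.222]
contact_force: [0.1, -0.1, 0.2]
grip_width: 0.0847
clock: 8.65
tcp_pos: [0.5153, 0.2481, 0.0564]
orientation: [-2.222, -0.001, 2.22]
contact_force: [-0.6, 0.2, 6.1]
grip_width: 0.0265
```

View pics/w3.png

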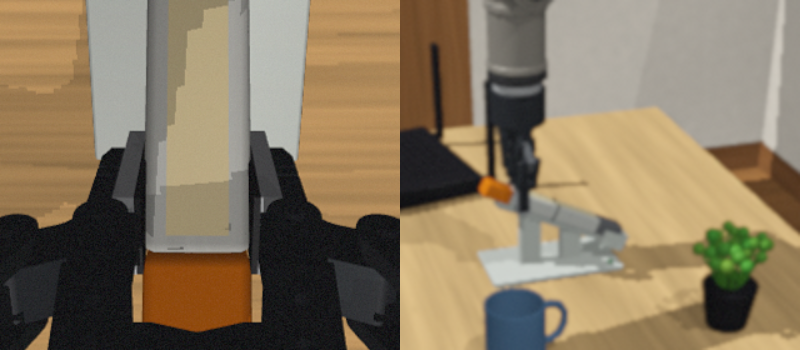

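```bash
python3 -m pendant '[0,-10,0,0,0, 0,-20,0,0,0, 0,-30,0,0,0, 0,-40,0,0,0, 0,-40,0,0,0, 0,-40,0,0,0, 0,-20,0,0,0, 0,0,0,0,0, 0,0,0,0,0]'
python3 - <<'E'
from h import *
P=seen("lightbar","wrist",[.56,.245]);b,e=fitbox(P,[.56,.248,.28,np.pi,.45]);print(len(P),b.round(4),e)
F=[]
for i in range(16):
    viewer.grab_frame("side");o=r.get_obs();F.append(np.r_[o["contact_force"],o["moment"]])
F=np.mean(F,0);print(F.round(3),o["tcp_pos"].round(4),o["clock"],o["grip_width"])
print("com x off from tcp", F[4]/F[2], -F[4]/F[2])
E
```

```text
clock: 9.88
tcp_pos: [0.5136, 0.2472, 0.2544]
orientation: [2.218, -0.001, -2.223]
contact_force: [-0.6, -0.6, -3.5]
grip_width: 0.0268
36487 [0.5254 0.2473 0.2997 3.1434 0.4527] 0.0004802345302234116
[-3.80e-02  4.80e-02 -3.34e+00 -0.00e+00  1.01e-01  3.00e-03] [0.5147 0.2477 0.2559] 10.775 0.027169601268413102
com x off from tcp -0.030327087710705372 0.030327087710705372
```

Weight is about 0.345 kg and the CoM lies about 30 mm out in x from the grip, so about 21 mm from the bar's middle towards orange. I carry it over to the dome.

```bash
python3 -m pendant '[0,0,25,3,0, 0,0,50,6,0, 0,0,50,6,0, 0,0,50,6,0, 0,0,50,6,0, 0,0,50,6,0, 0,0,50,6,0, 0,0,50,6,0, 0,0,50,6,0, 0,0,27,3,0, 0,30,0,0,0, 0,50,0,0,0, 0,50,0,0,0, 0,26,0,0,0, 0,0,0,0,0, 0,0,0,0,0]'
python3 - <<'E'
from h import *
D=[]
for c in ["wrist","side","scene"]:
    P=seen("dome",c,[.494,-.205]);P=P[(P[:,2]>.015)&(P[:,2]<.075)] if len(P) else P
    if len(P)>50: print(c,len(P),fitdome(P));
P=seen("lightbar","side",[.5,-.2]);print(len(P),fitbox(P,[.51,-.205,.13,np.pi,.45]))
p,d=viewer.grab_frame("wrist");cv2.imwrite("pics/w4.png",p[:,:,::-1])
print(r.get_obs()["tcp_pos"])
E
```

```text
clock: 12.78
tcp_pos: [0.4615, -0.2051, 0.1012]
orientation: [2.223, -0.001, -2.219]
contact_force: [0.0, -0.7, -2.8]
grip_width: 0.0266
wrist 12429 (array([ 0.49175831, -0.20567657]), np.float64(0.0002335073096122811))
side 1655 (array([ 0.49216517, -0.20265552]), np.float64(0.0014897596363587645))
scene 950 (array([ 0.49643258, -0.2079299 ]), np.float64(0.0012778025531738312))
951 (array([ 0.5091422 , -0.20372644,  0.12610947,  3.13850508,  0.45223238]), np.float64(0.0007979169517406941))
[ 0.46107417 -0.20417246  0.10017024]
```

View pics/w4.png

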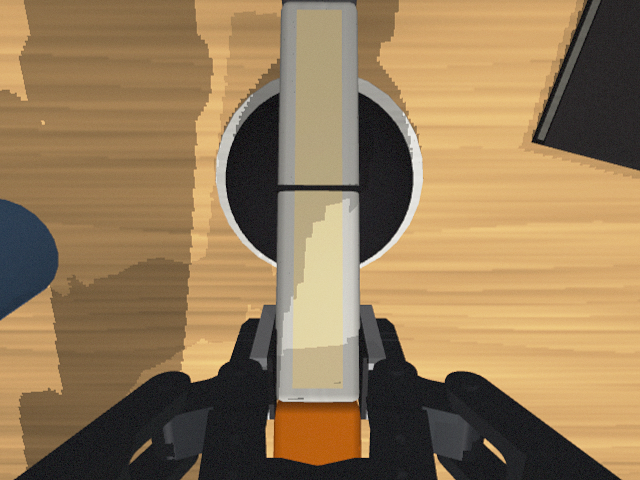

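The wrist picture shows the bar's middle line at (318,187), the dome disc centred near (320,172) and the fingers at v of about 350. The geometry is as planned. I lower until touch, then press the bar level while it pivots in the pads.

```bash
python3 -m pendant '[0,20,0,1.5,0, 0,20,0,1.5,0, 0,8,0,0,0, 0,0,0,0,0]' && python3 -m pendant '[0,3,0,0,0, 0,3,0,0,0, 0,3,0,0,0, 0,3,0,0,0, 0,0,0,0,0]' 40;  python3 -m pendant '[0,3,0,0,0, 0,3,0,0,0, 0,3,0,0,0, 0,0,0,0,0]' 40
python3 - <<'E'
from h import *
for c in ["wrist","side"]:
    P=seen("lightbar",c,[.5,-.2]);print(c,len(P),*fitbox(P,[.50,-.205,.08,np.pi,.3]))
o=r.get_obs();print(o["contact_force"],o["moment"],o["tcp_pos"],o["clock"])
E
```

```text
clock: 13.72
tcp_pos: [0.4578, -0.2043, 0.0517]
orientation: [2.221, 0.0, -2.222]
contact_force: [-0.3, -0.0, -2.1]
grip_width: 0.0269
clock: 14.35
tcp_pos: [0.4603, -0.2057, 0.0421]
orientation: [2.227, -0.002, -2.215]
contact_force: [-2.9, -1.1, 14.7]
grip_width: 0.0264
clock: 14.85
tcp_pos: [0.4591, -0.2058, 0.0331]
orientation: [-2.225, 0.003, 2.217]
contact_force: [-7.3, 0.5, 17.0]
grip_width: 0.0265
wrist 0 [ 0.5        -0.205       0.08        3.14159265  0.3       ] nan
side 941 [ 0.51110938 -0.20498973  0.07136048  3.14377259  0.22729119] 0.0008358821322616804
[-6.60213571  0.03337902 16.53630569] [-0.02637551  0.60605826 -0.00497013] [ 0.45909407 -0.20581196  0.03309534] 15.05
  return _methods._mean(a, axis=axis, dtype=dtype,
  ret = ret.dtype.type(ret / rcount)
```

```bash
python3 -m pendant '[0,2,0,0,0, 0,2,0,0,0, 0,2,0,0,0, 0,2,0,0,0, 0,0,0,0,0]' 20
python3 - <<'E'
from h import *
for c in ["side","scene"]:
    P=seen("lightbar",c,[.5,-.2]);print(c,len(P),*fitbox(P,[.50,-.205,.08,np.pi,.1]))
o=r.get_obs();print(o["contact_force"],o["moment"],o["tcp_pos"],o["clock"])
E
```

```text
clock: 15.68
tcp_pos: [0.4566, -0.2056, 0.0248]
orientation: [-2.22, 0.002, 2.22]
contact_force: [-12.1, 0.6, 23.1]
grip_width: 0.0268
side 854 [ 0.50191421 -0.20484457  0.07336689  3.14048202  0.0653777 ] 0.000908426510128328
scene 713 [ 0.51354823 -0.20846568  0.07551261  3.14033416  0.06643505] 0.0012153428909009462
[-12.54863985   0.47073915  22.81672899] [0.18778169 1.79674614 0.03782853] [ 0.45658187 -0.20566345  0.02483598] 15.875
```

```bash
python3 -m pendant '[0,-1,0,0,0, 0,0,0,0,0]'; python3 -m pendant '[0,-1,0,0,0, 0,0,0,0,0]';python3 - <<'E'
from h import *
p,d=viewer.grab_frame("side");cv2.imwrite("pics/s5.png",cv2.resize(p[200:320,260:420],(800,600),interpolation=cv2.INTER_CUBIC)[:,:,::-1])
P=seen("lightbar","side",[.5,-.2]);print(len(P),*fitbox(P,[.50,-.205,.08,np.pi,.1]))
o=r.get_obs();print(o["contact_force"],o["moment"],o["tcp_pos"],o["clock"])
E
```

```text
clock: 16.12
tcp_pos: [0.4567, -0.2056, 0.0252]
orientation: [-2.22, 0.002, 2.221]
contact_force: [-8.8, -0.5, 14.5]
grip_width: 0.0268
clock: 16.38
tcp_pos: [0.4582, -0.2047, 0.0254]
orientation: [2.223, -0.001, -2.22]
contact_force: [-2.8, -1.1, 2.6]
grip_width: 0.0269
989 [ 0.51159069 -0.20403568  0.07286881  3.14079524  0.07599232] 0.0008923423669044035
[-3.06833447 -1.19978725  5.49376171] [-0.33093282  0.46650822 -0.05190393] [ 0.45821884 -0.20473095  0.02533518] 16.525
```

View pics/s5.png

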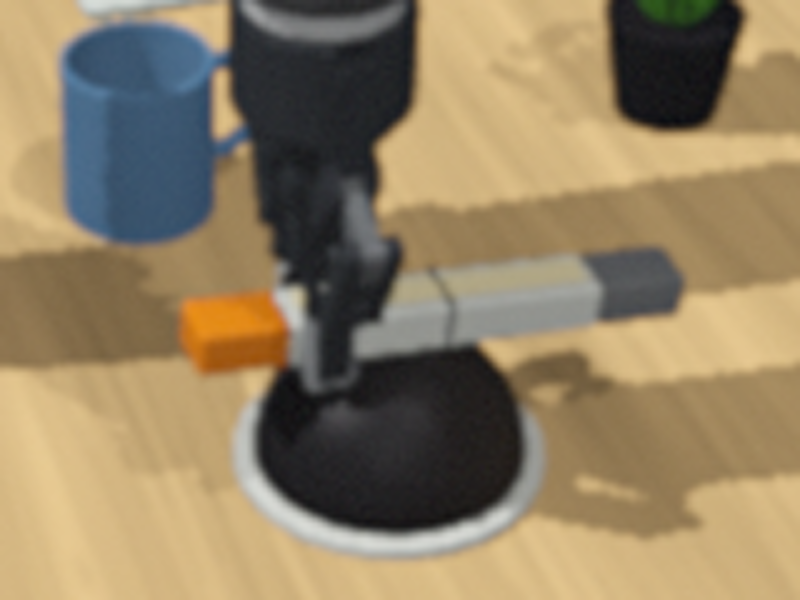

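The side view shows the bar nearly level on the dome. The finger at (335,330) sits beside the dome, its tip close to the surface. Next I raise 1 mm and release.

```bash
python3 -m pendant '[0,-1,0,0,0, 28,0,0,0,0, 32,0,0,0,0, 40,0,0,0,0, 50,0,0,0,0, 60,0,0,0,0, 60,0,0,0,0]' 20;python3 - <<'E'
from h import *
for c in ["side","scene"]:
    P=seen("lightbar",c,[.5,-.2]);print(c,len(P),*fitbox(P,[.51,-.205,.08,np.pi,.0]))
p,d=viewer.grab_frame("side");cv2.imwrite("pics/s6.png",cv2.resize(p[200:320,260:420],(640,480),interpolation=cv2.INTER_CUBIC)[:,:,::-1])
o=r.get_obs();print(o["contact_force"],o["moment"],o["tcp_pos"],o["clock"],o["grip_width"])
E
```

```text
clock: 17.4
tcp_pos: [0.4579, -0.2043, 0.0259]
orientation: [2.221, 0.0, -2.221]
contact_force: [-0.2, 0.3, -0.5]
grip_width: 0.06
side 1006 [ 0.51065158 -0.20258108  0.07374382  3.14657089  0.02364086] 0.0009045497678619955
scene 721 [ 0.51498531 -0.20615505  0.07552041  3.141215    0.04189385] 0.0012033890673959977
[0.07073094 0.47987549 0.73610751] [0.00817766 0.00960053 0.02325038] [ 0.45787614 -0.20424848  0.02590375] 17.65 0.06006490200938977
```

View pics/s6.png

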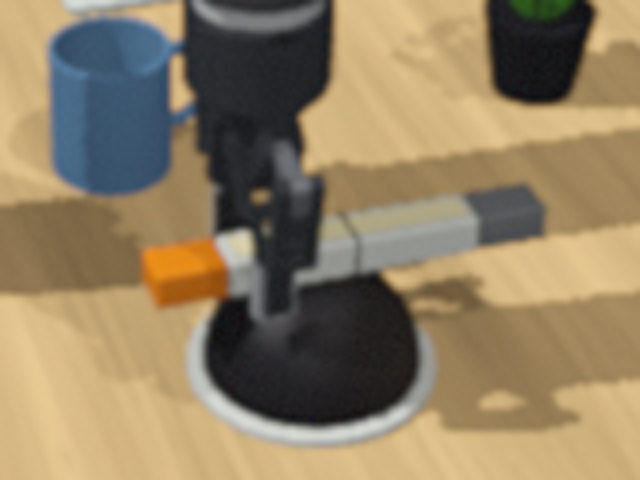

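The fingers are clear, the force is zero, and the bar sits free on the dome about 2° off level. I check that it stays still before withdrawing.

```bash
python3 -m pendant '[70,0,0,0,0, 85,0,0,0,0, 85,0,0,0,0, 85,0,0,0,0]'>/dev/null
python3 - <<'E'
from h import *
for i in range(5):
    P=seen("lightbar","side",[.5,-.2]);print(len(P),*fitbox(P,[.51,-.205,.08,np.pi,.0]))
    for _ in range(3): viewer.grab_frame("scene")
o=r.get_obs();print(o["contact_force"],o["grip_width"],o["clock"])
E
```

```text
921 [ 0.51073681 -0.20248741  0.07428439  3.14291786  0.00329381] 0.0009461964277281444
1043 [ 0.50991123 -0.20252025  0.07480817  3.14870271 -0.03120451] 0.0009071047425715517
1025 [ 0.51052941 -0.20234362  0.07529297  3.14679286 -0.04387929] 0.000942597750299241
922 [ 0.51052972 -0.2024459   0.07500433  3.14641017 -0.03314088] 0.0009727428478193429
1002 [ 0.51043032 -0.20239076  0.07485674  3.1484702  -0.03324043] 0.000953968156688168
[0.02386955 0.27102366 0.24229069] 0.08487571389895872 19.4
```

It is settling at about -2°, well inside tolerance. I withdraw straight up.

```bash
python3 -m pendant '[85,-8,0,0,0, 85,-15,0,0,0, 85,-25,0,0,0, 85,-40,0,0,0, 85,-40,0,0,0, 85,-30,0,0,0, 85,0,0,0,0, 85,0,0,0,0, 85,0,0,0,0, 85,0,0,0,0, 85,0,0,0,0, 85,0,0,0,0]'
python3 - <<'E'
from h import *
for c in ["side","scene","wrist","side","wrist"]:
    P=seen("lightbar",c,[.5,-.2]);print(c,len(P),*fitbox(P,[.51,-.205,.08,np.pi,.0]))
for n in["mug","plant","notebook"]: print(n,[np.round(x["location"],3).tolist() for x in nets.look_for(n,"scene")])
print(r.get_obs()["clock"])
p,d=viewer.grab_frame("side");cv2.imwrite("pics/s7.png",p[100:,200:,::-1])
E
```

```text
clock: 20.9
tcp_pos: [0.4577, -0.2043, 0.1837]
orientation: [2.221, 0.0, -2.222]
contact_force: [-0.0, -0.2, 0.0]
grip_width: 0.0852
side 1265 [ 0.51041404 -0.20235924  0.07500829  3.14836093 -0.03264956] 0.0008908287852616124
scene 949 [ 0.51441733 -0.20553225  0.07673946  3.14497614 -0.0355638 ] 0.0010459322851716028
wrist 12175 [ 0.51245876 -0.20546006  0.07763669  3.14802984 -0.03343994] 0.0005241236333956584
side 1290 [ 0.50999512 -0.20252042  0.07502203  3.14738483 -0.03213053] 0.0009291389471079541
wrist 12054 [ 0.51239255 -0.20561252  0.07761545  3.14650077 -0.03348796] 0.0005244882986197774
mug [[0.457, 0.017, 0.049]]
plant [[0.742, 0.03, 0.118]]
notebook [[0.572, -0.452, 0.011], [0.529, -0.205, 0.091]]
21.55
```

View pics/s7.png

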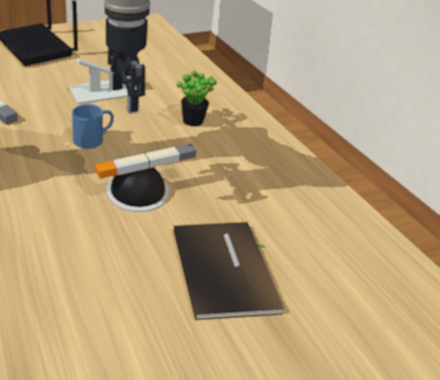

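```bash
python3 -c "
from bench import r; print(r.hand_in())"
```

```text
the job is handed in; nothing more can be done
None
```

The light bar is balancing by itself on top of the black dome, about 1.9° off level and still, and the job is handed in at roughly 21.6 s. No verdict was reported.

**What I did:** I gripped the bar about 54 mm toward its orange end and lifted it off the cradle. The wrist readings gave a weight of about 0.345 kg and a balance point about 21 mm from the middle, toward orange. I lowered it onto the dome with the fingers still closed, so the dome turned it level in the pads. Then I released it, watched it settle and backed straight up.

**Last checks:**
- **Tilt and stillness:** the three cameras gave a tilt of 0.032 to 0.036 rad, orange end slightly low, with no change between repeat looks.
- **Position:** the bar's centre is about 24 mm from the dome top and 11 mm above it, and the gripper is well clear.
- **Plant and notebook:** they read within about 4 mm of where they started.
- **Mug:** it reads about 9 mm off. The arm partly hid it in the first picture, and the path stayed well above it, so I take that as measuring error rather than movement.

**What disagreed or went wrong:**
- **Missed first grasp:** the reported tool height was about 39 mm lower than the real fingertips, so the fingers closed above the bar. I corrected the height using the depth images.
- **Force while levelling:** it rose to about 23 N upward and 12 N sideways, probably the fingertips resting on the dome. I eased off before releasing.
- **Camera offsets:** the side and scene cameras disagree by about 4 mm, so I relied on the wrist camera for the dome's position.

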